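# Hold the lift lever of the can seamer down through its guard window

## Task

Reach through the window in the yellow guard of the can seamer with a fingertip and slowly press the red pad of the lift lever all the way down, so that the tin rises tight against the chuck; keep it held down there and finish while still holding it. Do not touch the guard anywhere, for a bump trips the machine, and do not touch the tin in the machine. Leave the spare tin, the oil bottle and the spice can where they stand.

Things in the scene. Friction and masses are not known exactly. Their poses are not given: they have to be found in the camera images.
- seamer: Fixed grey bench can seamer. Origin: on the table under the axis of tin and chuck; x axis points from the lever (front, -x) to the column (rear), z up. Head and motor fill x -83 to 163 mm, y +-75 mm, from 165 to 418 mm above the table; in front of x = -120 mm nothing of machine or guard is higher than 110 mm. The lever belongs to it.
- guard: Fixed yellow guard, not to be touched. Axes as the seamer's; its origin is within 10 mm in x and in y of the seamer's. Level ledge of 5 mm sheet, top 110 mm above the table, x -295 to -105 mm, y +-87.5 mm, with the window in it; mesh walls (solid) close front and sides to the table; at x = -105 mm a mesh screen rises to 160 mm, with sides as high back to x = 60 mm.
- guard_window (a point): Centre of the rectangular window in the guard's ledge, at the ledge's top face (110 mm above the table). It is 84 mm along the guard's x and 92 mm along its y (axes as the guard's, z up), and is open straight above.
- lever_pad (a point): Centre of the top face of the red lever pad, 44 mm (x) by 50 mm (y), x as the seamer's, 10 mm thick. It lies under the window, its centre within 10 mm of the window's centre in x and in y, 22 mm below the ledge's top when up. At full press it has gone 25 mm down (to 63 mm above the table) and 6 mm forward (-x).
- lever (a joint): Angle of the lift lever, rad: 0 up as found, 0.172 fully down on its stop; springs back when let go. Its pin lies 145 mm behind the pad centre. The pad takes 3 to 4 N until the tin meets the chuck at about 0.145, then up to about 8 N at the stop, which is rigid. It lifts the tin 12 mm. Slowly means under 1.2 rad/s (17 cm/s at the pad).
- tin: Closed round tin, 84 mm diameter, 42 mm high, standing on the lift plate inside the guard. Origin: centre of its underside, 95 mm above the table with the lever up.
- chuck: Round steel chuck, 72 mm across, sprung, under the seamer's head; its face is 147 mm above the table, 10 mm over the tin's lid as found. Origin coincides with the seamer's.
- spare_tin: Bystander: loose closed tin, 84 mm diameter, 42 mm high, on the table beside the guard. Origin: centre of its underside.
- oil_bottle: Bystander: loose amber oil bottle with black cap, 60 mm diameter, 160 mm tall. Origin: centre of its underside.
- spice_can: Bystander: loose blue spice can, 52 mm diameter, 90 mm tall. Origin: centre of its underside.

How it is judged:
By the outcome, as a careful person would: the job done as asked, in the order asked, and still so for the second after the job is handed in, while the arm keeps its last pose, push and grip.
It also fails if it takes over 32 s, if anything falls off the work surface, if the arm or the gripper's body presses on something with over 40 N, if the wrist force passes 120 N, or if a joint passes its speed limit or range.

## Robot

A 6-joint arm with a two-finger parallel gripper is mounted at the origin on the work surface. World frame = base frame: x ahead of the robot, y to its left, z up, the work surface at z = 0. Lengths are in m, angles in rad, forces in N, time in s.
With the tool pointing down it reaches from about 0.275 to 0.775 m from the base axis. Payload 14.6 kg.
Tool frame: the origin (TCP) lies midway between the tips of the shut fingers; the grasp point (between the pads) lies 19 mm behind it (tcp_to_grasp is the distance from the TCP to the grasp point, in m); z points along the fingers, y is the direction in which the jaws open and shut (so a half turn about z gives the same grasp; the last joint's range is limited). The gripper opens to 85 mm and grips with 20 to 120 N. Pads are 22 mm wide; open, the fingers measure 114 mm over their backs; the gripper's body (76 mm by 85 mm) begins 54 mm behind the grasp point. The pads swing forward as they close: fully open they stand 13 mm farther back than shut.
Start: joints at [-1.43, 0.263, -0.048, 1.259, 0, 1.415], TCP at [0.153, -0.502, 0.231] pointing down, gripper open.
Joint ranges: [-2.65, 2.65], [-0.89, 1.7], [-1.18, 1.37], [-2.13, 2.11], [-1.35, 1.29], [-3.14, 3.14]. Speed limits (rad/s): [1.89, 1.89, 2.57, 2.79, 3.14, 3.14].

## Interface

Orientations are given as a unit quaternion [w, x, y, z].
In Python, from station import * gives the robot as it stands.
- The arm moves only by the tool send_rows, never from a script. Its argument "commands" is a list of rows, each a list of 7 numbers: the turn, a rotation vector about the tool's x, y, z normalised to -1 to 1, where 1 is 8 degrees, then the shift along the tool's x, y, z normalised to -1 to 1, where 1 is 25 mm, then the opening, from -1 (shut) to 1 (fully open), so that 0 is half open. A call has 1 to 8 rows; each row shifts and turns the commanded pose from where the row before left it, along the tool's axes as they then stand; what a row does not reach is not made up. A row lasts 1/10 s, in which the tool goes at most 50 mm and 8.59 degrees, less where a joint would pass 70% of its speed; a pose out of reach is approached as far as the arm can. A call with a number of a shift or a turn outside -1 to 1 is refused whole. A call with a gripper value outside its range is refused whole. The fingers move at their own pace and stop on an object; "squeeze" is the grip in N (left out, the last holds). Time passes only in rows, so rows that do not move let the fingers close. It gives the time, the measured TCP pose, the force and the opening at its end, in the units of the state.
- read_state(): the state, without advancing time (a new reading comes with each control period).
- capture(name): name is "scene" or "top"; returns a dict with "image" (384x512x3 uint8, red, green, blue), "range_z" (384x512 float32, m along the optical axis (not along the pixel's ray), 0 where there is no reading), "camera_matrix" (3x3 intrinsics, pixels), "rvec" (rotation vector, rad) and "tvec" (3), from world to camera coordinates, as OpenCV has them. Camera axes: x right, y down, z forward; pixel columns grow to the right and rows downward; lengths in m; the calibration is good to about 2 mm. A picture is of the moment at which its call begins.
- close_job(): hands the job in, once; it reports no verdict.
Trained networks look in a picture, given as the dict that the camera call returned (one of the last four; its "shot" number tells which), for a name from the list of things; names that differ only in an ending like _2 or _b are one class to them, and where a whole thing is asked for, a point or a joint stands for the part that bears it (a point fixed in the world has none). Each returns a list of dicts, best first, with "conf" (0 to 1); they miss things now and then, are a little off and sometimes report something else, mostly with a low value. They report only what shows in the picture. A call takes as long as a camera call.
- look_for(query, picture): "at" ([x, y, z] in m, in the coordinates of the camera as it stood for that picture, good to about 4 mm: the middle of the surface that is visible of it).
- mark_of(query, picture): "at" ([x, y, z] in m, in the coordinates of the camera as it stood for that picture, good to about 4 mm: a listed point, or the origin of a listed thing).
The state is a dict: "time": time; "joints": joint angles; "qd": joint speeds; "effort": joint torques, N m; "tool_pos": TCP position; "ee_rot": TCP orientation; "wrist_force": force on the tool from outside, world axes, zero at the start; "ft_torque": the same for the moment, N m; "finger_gap": finger opening in m.
Only numpy, scipy, OpenCV 4.12 (cv2) and the standard library are available. Lean on these libraries where they do the work, as an engineer would, in place of code of your own. Each camera call takes 0.05 s, during which the arm holds its last target.

## Working session

There is one attempt and no reset: what is moved stays moved. The work goes in short steps, Python scripts to look and compute and a tool call to move; the robot and the scene stay as the last step left them, time stands still between calls to the robot, and variables do not carry over. Pictures are saved under pics/ and viewed, and the job is handed in when it is done.

Besides the shell and the picture viewer there is one more tool, called after "Emit:" as name(argument=value, ...) on one line, values as JSON. send_rows: Moves the arm, as the interface text tells. Scaled input: -1 to 1 covers 25 mm each way for a shift and 8 degrees each way for a turn. Its arguments: {"type":"object","properties":{"commands":{"type":"array"},"squeeze":{"type":"number"}},"required":["commands"]}

```bash
mkdir -p pics; ls; cat > h.py <<'E'
from station import *
import numpy as np, cv2
def w(c,p):
    R=cv2.Rodrigues(np.array(c["rvec"],float))[0]
    return R.T@(np.array(p,float)-np.array(c["tvec"],float).ravel())
def save(c,n): cv2.imwrite("pics/"+n+".png",c["image"][:,:,::-1])
def cloud(c):
    z=c["range_z"];K=np.array(c["camera_matrix"]);v,u=np.mgrid[:z.shape[0],:z.shape[1]]
    P=np.stack([(u-K[0,2])/K[0,0]*z,(v-K[1,2])/K[1,1]*z,z],-1)
    R=cv2.Rodrigues(np.array(c["rvec"],float))[0]
    W=(P-np.array(c["tvec"],float).ravel())@R
    W[z==0]=np.nan
    return W
E
python3 - <<'E'
from h import *
np.set_printoptions(precision=4,suppress=True)
print(read_state())
for n in ("scene","top"):
    c=capture(n);save(c,n+"1");np.savez("/tmp/"+n,**{k:c[k] for k in("image","range_z","camera_matrix","rvec","tvec")})
    for q in("seamer","guard","guard_window","lever_pad","tin","spare_tin","oil_bottle","spice_can"):
        for d in mark_of(q,c)[:2]: print(n,q,round(d["conf"],2),w(c,d["at"]))
E
```

```text
pics
{'time': 0.0, 'joints': array([-1.4303,  0.2635, -0.0489,  1.2594,  0.    ,  1.4155]), 'qd': array([ 0.001 , -0.001 , -0.0004,  0.0009, -0.0011, -0.0017]), 'effort': array([ -0.0006, -63.7611,  38.458 ,   0.0133,  -0.0004,  -0.    ]), 'tool_pos': array([ 0.153 , -0.5019,  0.2308]), 'ee_rot': array([-0.0005,  0.9891,  0.1473,  0.    ]), 'wrist_force': array([0.2639, 0.1772, 0.7676]), 'ft_torque': array([-0.024 , -0.024 ,  0.0073]), 'finger_gap': 0.08564649852536364}
scene guard_window 0.58 [ 0.5208 -0.1162  0.1074]
scene lever_pad 0.89 [ 0.5173 -0.1188  0.084 ]
scene spare_tin 0.69 [ 0.3788  0.0306 -0.0014]
scene oil_bottle 0.82 [ 0.703  -0.0541 -0.0009]
scene spice_can 0.87 [ 0.6443 -0.2285  0.0004]
top lever_pad 0.93 [ 0.5198 -0.1152  0.0859]
top spare_tin 0.67 [ 0.3824  0.0285 -0.0009]
top oil_bottle 0.96 [ 0.7013 -0.0486 -0.0007]
top spice_can 0.94 [ 0.6431 -0.2267 -0.0027]
```

View pics/scene1.png

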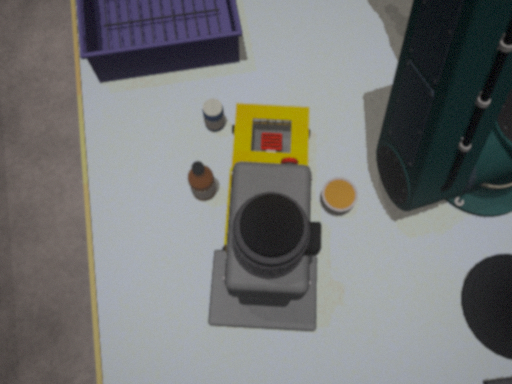

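View pics/top1.png

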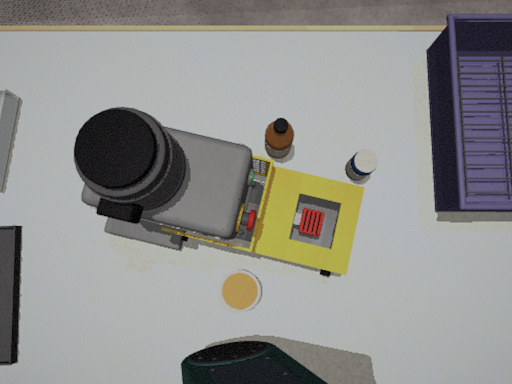

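The scene view shows the yellow ledge at about (270,130) with the red pad at (271,142). In the top view the window spans about (292–340, 194–249), with the pad at (312,222). The bottle, spice can and spare tin stand outside the guard. Next I'll fit the window and pad from depth.

```bash
python3 - <<'E'
from h import *
np.set_printoptions(precision=4,suppress=True)
for n in("top","scene"):
    c=dict(np.load(f"/tmp/{n}.npz"));W=cloud(c);im=c["image"].astype(int)
    yel=(im[...,0]>130)&(im[...,1]>110)&(im[...,2]<90)
    m=yel&(abs(W[...,2]-0.11)<0.012)
    k,l=cv2.connectedComponents(m.astype(np.uint8)); 
    s=[(l==i).sum() for i in range(1,k)];m=l==1+np.argmax(s)
    P=W[m];print(n,"ledge n",m.sum(),"z",np.median(P[:,2]))
    # intersect pixels contours with plane z=.11 for accuracy
    K=c["camera_matrix"];R=cv2.Rodrigues(c["rvec"])[0];t=c["tvec"].ravel();C=-R.T@t
    def onplane(uv,z):
        d=np.c_[(uv-K[[0,1],[2,2]])/K[[0,1],[0,1]],np.ones(len(uv))]@R
        return C+d*((z-C[2])/d[:,2])[:,None]
    cs,h=cv2.findContours(m.astype(np.uint8),cv2.RETR_CCOMP,cv2.CHAIN_APPROX_NONE)
    for cc,hh in zip(cs,h[0]):
        if len(cc)<40: continue
        Q=onplane(cc[:,0,:].astype(float),.11)
        r=cv2.minAreaRect((Q[:,:2]*1000).astype(np.float32));print("hole" if hh[3]>=0 else "outer",r,cv2.boxPoints(r).tolist())
    red=(im[...,0]>120)&(im[...,1]<70)&(im[...,2]<70)
    k,l,st,ce=cv2.connectedComponentsWithStats(red.astype(np.uint8))
    for i in range(1,k):
        if st[i,4]>60:
            mm=l==i;z=np.nanmedian(W[mm][:,2]);Q=onplane(np.argwhere(mm)[:,::-1].astype(float),.088)
            print("red",st[i],ce[i],"z",z,cv2.minAreaRect((Q[:,:2]*1000).astype(np.float32)))
    print("cam",C)
E
```

```text
top ledge n 6234 z 0.10985417784168326
outer ((522.2210083007812, -107.13288116455078), (183.60556030273438, 174.12986755371094), 76.57713317871094) [[416.2236633300781, -176.2169952392578], [585.5968627929688, -216.63882446289062], [628.2183837890625, -38.04876708984375], [458.84515380859375, 2.3730621337890625]]
hole ((519.2628173828125, -119.35523986816406), (89.15840911865234, 95.99838256835938), 76.76860809326172) [[462.3343505859375, -151.7647705078125], [555.7843017578125, -173.73727416992188], [576.1912841796875, -86.94570922851562], [482.7413330078125, -64.97320556640625]]
red [299 208  25  28 409] [310.8949 221.824 ] z 0.08786039995230133 ((518.9782104492188, -115.19308471679688), (42.24056625366211, 48.9554443359375), 76.59687805175781)
red [247 211   8  18  95] [250.5368 219.4105] z 0.2502458388708197 ((523.1206665039062, 5.712393760681152), (11.009798049926758, 35.759498596191406), 79.03474426269531)
cam [ 0.4593 -0.0151  0.9056]
scene ledge n 2889 z 0.1088415784247392
outer ((521.831298828125, -116.7264404296875), (163.54803466796875, 173.28179931640625), 76.71356201171875) [[418.71624755859375, -176.39987182617188], [587.3598022460938, -216.223388671875], [624.9463500976562, -57.053009033203125], [456.30279541015625, -17.2294921875]]
hole ((521.3313598632812, -119.02664184570312), (88.9222412109375, 97.28401184082031), 76.50176239013672) [[463.65509033203125, -150.90582275390625], [558.2518310546875, -173.6134033203125], [579.0076293945312, -87.1474609375], [484.410888671875, -64.43988037109375]]
red [261 133  21  17 307] [271.0554 141.0195] z 0.08715860732472461 ((520.9113159179688, -114.41870880126953), (41.702117919921875, 47.66834259033203), 79.50288391113281)
cam [0.6528 0.3481 1.1491]
```

Emit:
send_rows(commands=[[0, 0, -0.93, 0, 0, 0, -1], [0, 0, -0.93, 0, 0, 0, -1], [0, 0, -0.93, 0, 0, 0, -1], [0, 0, -0.93, 0, 0, 0, -1], [0, 0, -0.93, 0, 0, 0, -1], [0, 0, -0.93, 0, 0, 0, -1], [0, 0, -0.93, 0, 0, 0, -1], [0, 0, -0.93, 0, 0, 0, -1]], squeeze=30)

```text
time: 1.7
tool_pos: [0.153, -0.5022, 0.2313]
ee_rot: [-0.0, 0.784, 0.621, 0.0]
wrist_force: [0.2, 0.7, 0.9]
finger_gap: -0.0001
```

```bash
cat > st.py <<'E'
from h import *
from scipy.spatial.transform import Rotation as Ro
np.set_printoptions(precision=4,suppress=True)
s=read_state();q=s["ee_rot"];R=Ro.from_quat([*q[1:],q[0]]).as_matrix()
print(s["time"],s["tool_pos"],"x",R[:,0],"y",R[:,1],"z",R[:,2],"yaw",np.degrees(np.arctan2(R[1,0],R[0,0])))
print("F",s["wrist_force"],"gap",s["finger_gap"],"q",s["joints"])
import sys
if len(sys.argv)>3:
    t=np.array([float(a) for a in sys.argv[1:4]]);print("tool shift mm",R.T@(t-s["tool_pos"])*1000)
E
python3 st.py 0.519 -0.117 0.2
```

```text
1.7 [ 0.153  -0.5022  0.2313] x [0.2288 0.9735 0.    ] y [ 0.9735 -0.2288 -0.    ] z [-0.  0. -1.] yaw 76.77253474157524
F [0.216  0.6862 0.9446] gap -0.000146003667118467 q [-1.4303  0.2631 -0.0483  1.2594 -0.      0.3713]
tool shift mm [458.7406 268.1221  31.2745]
```

Emit:
send_rows(commands=[[0, 0, 0, 0.9, 0.53, 0, -1], [0, 0, 0, 0.9, 0.53, 0, -1], [0, 0, 0, 0.9, 0.53, 0, -1], [0, 0, 0, 0.9, 0.53, 0, -1], [0, 0, 0, 0.9, 0.53, 0, -1], [0, 0, 0, 0.9, 0.53, 0, -1], [0, 0, 0, 0.9, 0.53, 0, -1], [0, 0, 0, 0.9, 0.53, 0, -1]])

```text
time: 2.5
tool_pos: [0.2988, -0.3512, 0.2313]
ee_rot: [0.0, 0.786, 0.619, -0.0]
wrist_force: [-0.6, -0.6, 0.3]
finger_gap: 0.0
```

Emit:
send_rows(commands=[[0, 0, 0, 0.9, 0.53, 0, -1], [0, 0, 0, 0.9, 0.53, 0, -1], [0, 0, 0, 0.9, 0.53, 0, -1], [0, 0, 0, 0.9, 0.53, 0, -1], [0, 0, 0, 0.9, 0.53, 0, -1], [0, 0, 0, 0.9, 0.53, 0, -1], [0, 0, 0, 0.5, 0.3, 0, -1], [0, 0, 0, 0, 0, 0, -1]])

```text
time: 3.3
tool_pos: [0.4182, -0.2279, 0.2313]
ee_rot: [-0.0, 0.785, 0.62, 0.0]
wrist_force: [-0.7, -0.0, -0.2]
finger_gap: 0.0006
```

```bash
python3 st.py 0.519 -0.119 0.2; python3 - <<'E'
from h import *
for n in("scene","top"):
    c=capture(n);save(c,n+"2")
E
```

```text
3.3 [ 0.4182 -0.2279  0.2313] x [0.2319 0.9727 0.0002] y [ 0.9727 -0.2319  0.0001] z [ 0.0001  0.0002 -1.    ] yaw 76.59001722874298
F [-0.7153 -0.0432 -0.1817] gap 0.0005771525961619151 q [-0.6704  0.1795 -0.161   1.2302  0.0002  1.1344]
tool shift mm [129.2822  72.8252  31.286 ]
```

View pics/scene2.png

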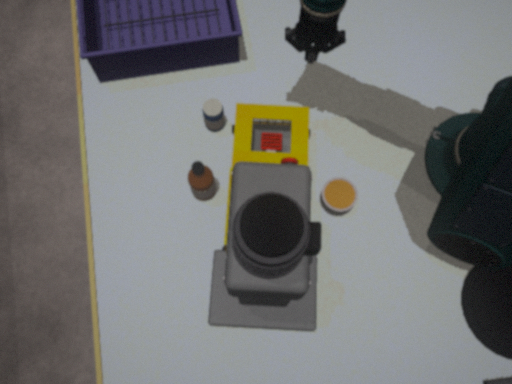

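View pics/top2.png

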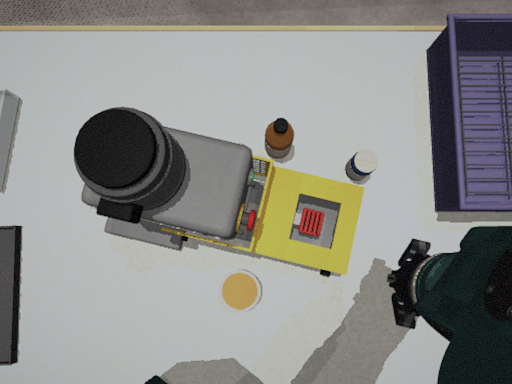

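The gripper is high and clear, with its tip at about (313,60) in the scene view. Its knuckles look wide, so I'll measure the gripper's width at each height before going in.

```bash
python3 - <<'E'
from h import *
from scipy.spatial.transform import Rotation as Ro
np.set_printoptions(precision=1,suppress=True)
s=read_state();q=s["ee_rot"];R=Ro.from_quat([*q[1:],q[0]]).as_matrix()
for n in("scene","top"):
    c=capture(n);W=cloud(c)
    L=((W-s["tool_pos"])@R*1000).reshape(-1,3)
    L=L[np.isfinite(L[:,0])&(np.hypot(L[:,0],L[:,1])<110)&(L[:,2]<15)&(L[:,2]>-160)]
    print(n,len(L))
    for a in range(-160,20,10):
        k=L[(L[:,2]>=a)&(L[:,2]<a+10)]
        if len(k): print(a,len(k),"x",k[:,0].min(),k[:,0].max(),"y",k[:,1].min(),k[:,1].max())
E
```

```text
scene 1571
-160 126 x 0.18066238090679462 39.32684860191173 y -36.465643534617286 37.39833114160139
-150 131 x 6.232950301414224 40.061820419651056 y -34.01875352165072 36.69341762068623
-140 120 x 1.1245620862120012 39.59474317939893 y -36.81598673674125 37.28575627533859
-130 18 x 5.213046551417771 37.234184687230666 y -21.32728103839349 36.83357890632444
-120 50 x -6.16086003082364 13.854337974424345 y -41.55120042619737 41.194888182296914
-110 108 x -5.666437393425656 22.026308406573925 y -47.41088849335437 46.33469476029062
-100 226 x -12.034607065942264 21.369400547953198 y -59.33737984180773 61.08459888828047
-90 190 x -13.01297632413883 19.989901367189876 y -60.17550469639804 61.270183671146036
-80 136 x -10.346983802625532 19.54204820652094 y -55.33564593231075 54.0600172480481
-70 97 x -11.101955769585121 18.381319804530865 y -49.09244713309021 47.21772069855226
-60 168 x -11.29383170031094 16.100679649202625 y -40.09598403284246 40.187106419996525
-50 76 x -7.633894657018087 15.32797531614672 y -35.58356021873153 31.0873287708093
-40 37 x -8.530489570300144 13.150297810914
[... 1011 characters left out ...]
9810681
-80 142 x 0.06695981579502615 16.465138202373854 y -53.858677367359476 52.67219550128106
-70 113 x 1.0662840604857196 16.204454565291716 y -47.32606356381353 45.64051538652336
-60 119 x -1.7535653914359712 12.652565997405828 y -39.71091041785837 39.50508120067893
-50 56 x 4.984515968698421 12.913829198551182 y -32.04695946896807 28.666272604986265
-40 21 x 5.638900905963645 10.40473068382074 y -7.574984622960244 5.032366110288709
-30 23 x 5.473376908071186 10.173503469257863 y -14.656853626451625 11.920670422089064
-20 33 x 5.143702135256579 10.257062791018718 y -13.968064777684658 11.478450060608093
-10 17 x 5.025453172635729 9.899978695441668 y -14.403794853888716 9.478580552028694
```

```bash
python3 - <<'E'
import cv2
a=cv2.imread("pics/scene2.png")[0:80,270:370];b=cv2.imread("pics/top2.png")[220:340,370:470]
cv2.imwrite("pics/crop2.png",cv2.hconcat([cv2.resize(a,(400,320),interpolation=2),cv2.resize(b[:80*1+40],(384,320),interpolation=2)]))
E
```

```text
(no output)
```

View pics/crop2.png

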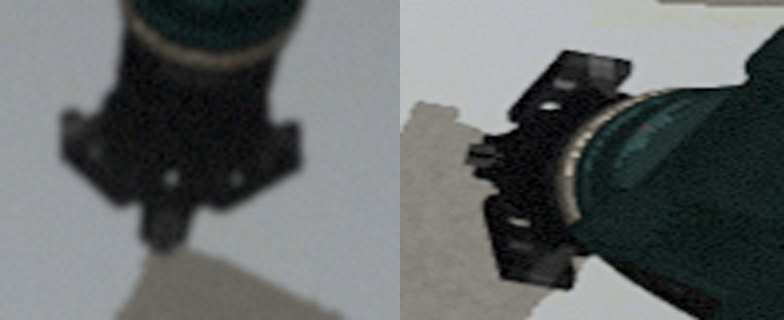

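Emit:
send_rows(commands=[[0, 0, 0, 0.8, 0.45, 0, -1], [0, 0, 0, 0.8, 0.45, 0, -1], [0, 0, 0, 0.8, 0.45, 0, -1], [0, 0, 0, 0.8, 0.45, 0, -1], [0, 0, 0, 0.8, 0.45, 0, -1], [0, 0, 0, 0.8, 0.45, 0, -1], [0, 0, 0, 0.37, 0.25, 0, -1], [0, 0, 0, 0, 0, 0, -1]])

```text
time: 4.3
tool_pos: [0.5196, -0.1205, 0.2311]
ee_rot: [-0.0, 0.785, 0.619, -0.0]
wrist_force: [-0.1, 0.2, -0.7]
finger_gap: -0.0
```

```bash
python3 st.py 0.520 -0.119 0.12; python3 - <<'E'
from h import *
for n in("scene","top"):
    c=capture(n);save(c,n+"3")
E
```

```text
4.3 [ 0.5196 -0.1205  0.2311] x [0.2334 0.9724 0.    ] y [ 0.9724 -0.2334 -0.0001] z [-0.0001  0.     -1.    ] yaw 76.50520309704524
F [-0.0727  0.1618 -0.6981] gap -6.90565458545388e-06 q [-0.3807  0.2777 -0.028   1.2652 -0.      1.4256]
tool shift mm [  1.5767   0.0413 111.102 ]
```

View pics/scene3.png

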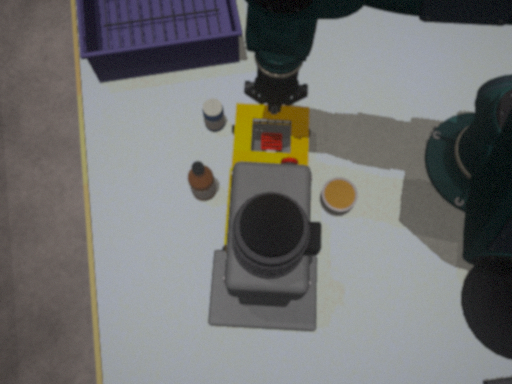

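View pics/top3.png

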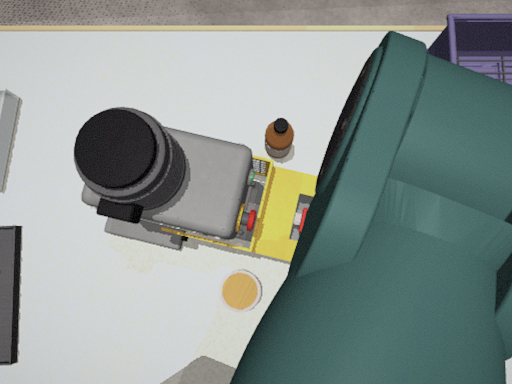

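The tip is over the window at about (277,105) in the scene view, and the arm is clear of the head and bystanders. Before going down I'll check how low the arm hangs over the ledge and the spice can.

```bash
python3 - <<'E'
from h import *
np.set_printoptions(precision=3,suppress=True)
s=read_state()
for n in("scene",):
    c=capture(n);W=cloud(c);im=c["image"].astype(int)
    L=W.reshape(-1,3);L=L[np.isfinite(L[:,0])&(L[:,2]>.3)]
    L=L[np.hypot(L[:,0]-.52,L[:,1]+.12)<.3]
    L=L[L[:,1]<-.0]
    for a in np.arange(.3,.6,.03):
        k=L[(L[:,2]>=a)&(L[:,2]<a+.03)]
        if len(k): print(round(a,2),len(k),k.min(0),k.max(0))
E
```

```text
0.3 499 [ 0.457 -0.147  0.3  ] [ 0.58  -0.095  0.33 ]
0.33 144 [ 0.471 -0.137  0.33 ] [ 0.567 -0.086  0.359]
0.36 319 [ 0.485 -0.118  0.36 ] [ 0.556 -0.082  0.39 ]
0.39 279 [ 0.487 -0.121  0.39 ] [ 0.558 -0.08   0.42 ]
0.42 448 [ 0.482 -0.124  0.42 ] [ 0.562 -0.077  0.45 ]
0.45 520 [ 0.493 -0.116  0.45 ] [ 0.561 -0.076  0.475]
0.48 231 [ 0.482 -0.102  0.484] [ 0.58  -0.058  0.51 ]
0.51 991 [ 0.471 -0.113  0.51 ] [ 0.58  -0.057  0.54 ]
0.54 933 [ 0.474 -0.1    0.54 ] [ 0.579 -0.058  0.57 ]
0.57 502 [ 0.487 -0.104  0.57 ] [ 0.579 -0.061  0.6  ]
```

Emit:
send_rows(commands=[[0, 0, 0, 0.06, 0, 0.5, -1], [0, 0, 0, 0, 0, 0.8, -1], [0, 0, 0, 0, 0, 0.8, -1], [0, 0, 0, 0, 0, 0.8, -1], [0, 0, 0, 0, 0, 0.8, -1], [0, 0, 0, 0, 0, 0.6, -1], [0, 0, 0, 0, 0, 0.2, -1], [0, 0, 0, 0, 0, 0, -1]])

```text
time: 5.25
tool_pos: [0.519, -0.1196, 0.1187]
ee_rot: [-0.0, 0.786, 0.619, -0.0]
wrist_force: [0.6, 0.7, 0.7]
finger_gap: 0.0001
```

```bash
python3 st.py 0.520 -0.119 0.088; python3 - <<'E'
from h import *
c=capture("scene");save(c,"scene4")
a=c["image"][70:190,200:350,::-1];cv2.imwrite("pics/crop4.png",cv2.resize(a,(750,600),interpolation=2))
E
```

```text
5.25 [ 0.519  -0.1196  0.1187] x [0.2348 0.9721 0.    ] y [ 0.9721 -0.2348 -0.0008] z [-0.0007  0.0002 -1.    ] yaw 76.42280517136037
F [0.6433 0.6568 0.6841] gap 7.684744034455211e-05 q [-0.3794  0.3366 -0.2578  0.9772 -0.0001  1.4284]
tool shift mm [ 0.7615  0.8291 30.6653]
```

View pics/crop4.png

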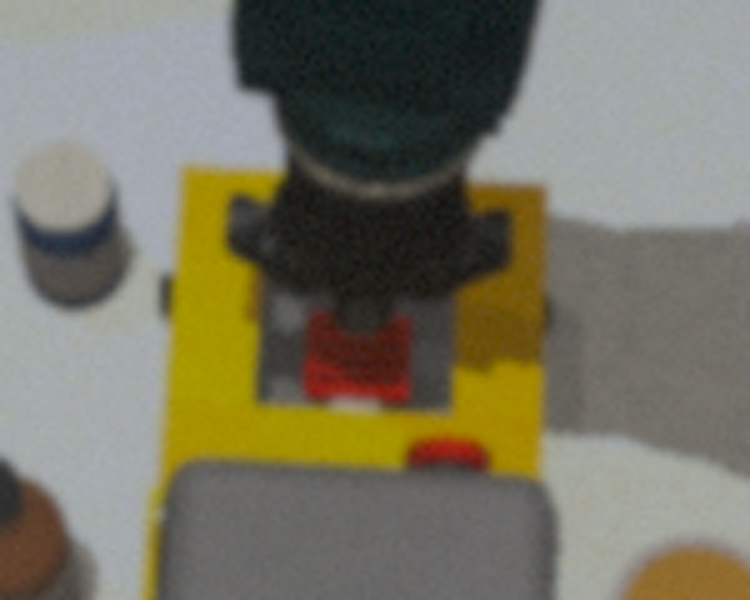

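The tip is centred between the window's sides (crop columns 258–452, tip at about 362) and over the red pad. I'll descend to contact.

Emit:
send_rows(commands=[[0, 0, 0, 0.03, 0.03, 0.2, -1], [0, 0, 0, 0, 0, 0.2, -1], [0, 0, 0, 0, 0, 0.2, -1], [0, 0, 0, 0, 0, 0.2, -1], [0, 0, 0, 0, 0, 0.2, -1], [0, 0, 0, 0, 0, 0.1, -1], [0, 0, 0, 0, 0, 0.1, -1], [0, 0, 0, 0, 0, 0, -1]])

```text
time: 6.1
tool_pos: [0.5204, -0.1185, 0.0885]
ee_rot: [-0.0, 0.785, 0.619, -0.0]
wrist_force: [-0.7, -0.9, 0.1]
finger_gap: 0.0003
```

```bash
python3 st.py 0.520 -0.119 0.063
```

```text
6.1 [ 0.5204 -0.1185  0.0885] x [0.234  0.9722 0.0001] y [ 0.9722 -0.234  -0.0004] z [-0.0004  0.0002 -1.    ] yaw 76.4668604756811
F [-0.6741 -0.8966  0.0563] gap 0.00027193577526462545 q [-0.3766  0.363  -0.3073  0.901   0.      1.4304]
tool shift mm [-0.5889 -0.2517 25.5046]
```

Just above the pad. Now the slow press, short of the stop at first.

Emit:
send_rows(commands=[[0, 0, 0, 0, 0, 0.1, -1], [0, 0, 0, 0, 0, 0.1, -1], [0, 0, 0, 0, 0, 0.1, -1], [0, 0, 0, 0, 0, 0.1, -1], [0, 0, 0, 0, 0, 0.1, -1], [0, 0, 0, 0, 0, 0.1, -1], [0, 0, 0, 0, 0, 0.1, -1], [0, 0, 0, 0, 0, 0.1, -1]])

```text
time: 6.9
tool_pos: [0.5206, -0.1187, 0.0686]
ee_rot: [0.0, 0.786, 0.619, -0.0]
wrist_force: [-0.6, -4.3, 4.9]
finger_gap: -0.0
```

```bash
python3 st.py 0.520 -0.119 0.063; python3 - <<'E'
from h import *
c=capture("scene");save(c,"scene5")
a=c["image"][70:190,200:350,::-1];cv2.imwrite("pics/crop5.png",cv2.resize(a,(750,600),interpolation=2))
E
```

```text
6.9 [ 0.5206 -0.1187  0.0686] x [ 0.2341  0.9722 -0.0003] y [ 0.9722 -0.2341  0.0002] z [ 0.0001 -0.0003 -1.    ] yaw 76.46282751606559
F [-0.6067 -4.3012  4.8684] gap -3.525964429181902e-05 q [-0.3767  0.3814 -0.3394  0.8498 -0.0003  1.4304]
tool shift mm [-0.4243 -0.5044  5.645 ]
```

View pics/crop5.png

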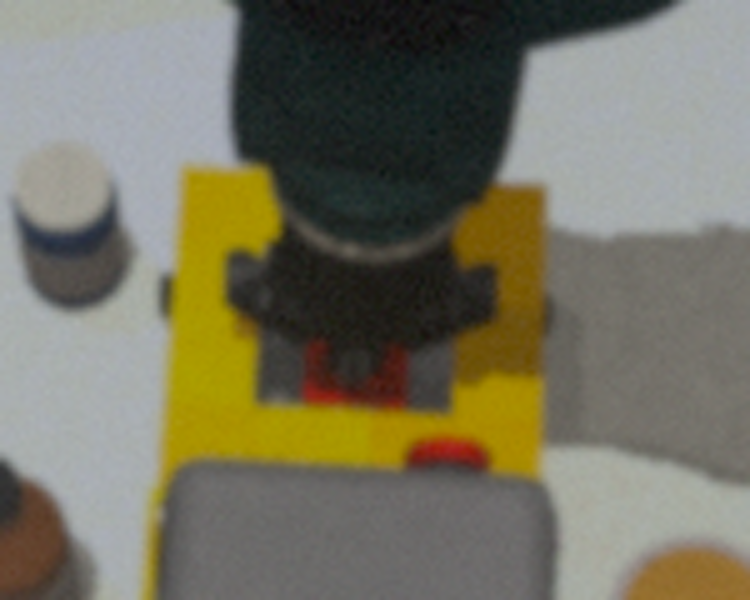

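Emit:
send_rows(commands=[[0, 0, 0, -0.01, 0, 0.05, -1], [0, 0, 0, -0.01, 0, 0.05, -1], [0, 0, 0, -0.01, 0, 0.04, -1], [0, 0, 0, -0.01, 0, 0.04, -1], [0, 0, 0, 0, 0, 0.03, -1], [0, 0, 0, 0, 0, 0, -1]])

```text
time: 7.55
tool_pos: [0.5205, -0.1191, 0.0637]
ee_rot: [-0.0, 0.785, 0.619, 0.001]
wrist_force: [0.5, 0.3, 8.6]
finger_gap: -0.0005
```

```bash
python3 st.py 0.520 -0.119 0.063; python3 st.py
```

```text
7.55 [ 0.5205 -0.1191  0.0637] x [0.2337 0.9723 0.001 ] y [ 0.9723 -0.2337  0.0004] z [ 0.0006  0.0009 -1.    ] yaw 76.48489875027794
F [0.4995 0.254  8.6308] gap -0.0004514004812626716 q [-0.3782  0.3861 -0.3473  0.8372  0.0011  1.4285]
tool shift mm [-0.01   -0.4744  0.7164]
7.55 [ 0.5205 -0.1191  0.0637] x [0.2337 0.9723 0.001 ] y [ 0.9723 -0.2337  0.0004] z [ 0.0006  0.0009 -1.    ] yaw 76.48489875027794
F [0.4995 0.254  8.6308] gap -0.0004514004812626716 q [-0.3782  0.3861 -0.3473  0.8372  0.0011  1.4285]
```

Emit:
send_rows(commands=[[0, 0, 0, 0, 0, 0.02, -1], [0, 0, 0, 0, 0, 0, -1]])

```text
time: 7.75
tool_pos: [0.5205, -0.1191, 0.0634]
ee_rot: [-0.0, 0.785, 0.619, 0.001]
wrist_force: [-2.0, 1.0, 12.3]
finger_gap: 0.0001
```

Emit:
send_rows(commands=[[0, 0, 0, 0, 0, 0.02, -1], [0, 0, 0, 0, 0, 0, -1]])

```text
time: 7.95
tool_pos: [0.5205, -0.1191, 0.0631]
ee_rot: [0.0, 0.785, 0.619, 0.001]
wrist_force: [-2.2, 0.8, 14.5]
finger_gap: -0.0
```

Emit:
send_rows(commands=[[0, 0, 0, 0, 0, 0.02, -1], [0, 0, 0, 0, 0, 0, -1]])

```text
time: 8.15
tool_pos: [0.5206, -0.1191, 0.0628]
ee_rot: [0.0, 0.785, 0.619, 0.001]
wrist_force: [-3.4, 0.2, 18.3]
finger_gap: -0.0001
```

```bash
python3 st.py 0.520 -0.119 0.063; python3 - <<'E'
from h import *
np.set_printoptions(precision=3,suppress=True)
print(read_state()["ft_torque"])
c=capture("scene");save(c,"scene6")
for q in("lever_pad","tin","spare_tin","oil_bottle","spice_can"):
    for d in mark_of(q,c)[:1]: print(q,round(d["conf"],2),w(c,d["at"]))
a=c["image"][70:190,200:350,::-1];cv2.imwrite("pics/crop6.png",cv2.resize(a,(750,600),interpolation=2))
W=cloud(c);im=c["image"].astype(int)
red=(im[...,0]>90)&(im[...,1]<60)&(im[...,2]<60);red[:, :255]=0;red[:,292:]=0;red[154:]=0;red[:120]=0
print("pad z",red.sum(),np.nanpercentile(W[red][:,2],[10,50,90]))
s=read_state()
from scipy.spatial.transform import Rotation as Ro
q=s["ee_rot"];R=Ro.from_quat([*q[1:],q[0]]).as_matrix()
L=((W-s["tool_pos"])@R*1000)
dark=(im.max(-1)<70)
M=L[dark&np.isfinite(L[...,0])&(abs(L[...,0])<25)&(abs(L[...,1])<70)]
for a in range(-110,0,10):
    k=M[(M[:,2]>=a)&(M[:,2]<a+10)]
    if len(k): print(a,len(k),"x",k[:,0].min(),k[:,0].max(),"y",k[:,1].min(),k[:,1].max())
E
```

```text
8.15 [ 0.5206 -0.1191  0.0628] x [0.2336 0.9723 0.0008] y [ 0.9723 -0.2336  0.001 ] z [ 0.0012  0.0006 -1.    ] yaw 76.48956899291768
F [-3.4013  0.155  18.3473] gap -9.97682041560655e-05 q [-0.3782  0.3867 -0.3491  0.8342  0.001   1.4284]
tool shift mm [ 0.0121 -0.5756 -0.1688]
[0.245 0.738 0.012]
lever_pad 0.75 [ 0.515 -0.124  0.06 ]
spare_tin 0.6 [ 0.382  0.032 -0.002]
oil_bottle 0.87 [ 0.702 -0.058 -0.002]
spice_can 0.94 [ 0.644 -0.231  0.002]
pad z 31 [0.06  0.063 0.066]
-110 45 x -6.4916139055972835 20.7953207036139 y -48.62553867516992 45.194990986988905
-100 113 x -9.945949942111554 21.790448450513928 y -58.636570651026275 58.22502134888662
-90 82 x -9.800140687686204 19.910813227167537 y -56.71054349780497 55.68685661569482
-80 61 x -1.2842623504640112 18.75445095565276 y -48.79747712009575 48.864842120124614
-70 62 x -1.52451806283485 18.74955297645816 y -44.852762814833625 46.53410879017909
-60 91 x -6.618733288265438 15.995527457451843 y -38.735376729213016 39.61538764829638
-50 43 x -7.013576645397857 16.272704170612435 y -31.838270756401027 32.57834850668107
-40 17 x -4.442589676873567 13.378903578844861 y -9.769951679248479 16.294181420749847
-30 16 x 6.671300916828692 12.609539484179745 y -12.72367839339129 13.476021381933677
-20 23 x 7.029963649421814 12.50092759218711 y -13.028398520070988 13.302809173777531
-10 17 x -2.0693245744147566 13.905693606173594 y -15.867167789128645 10.570229218979607
```

View pics/crop6.png

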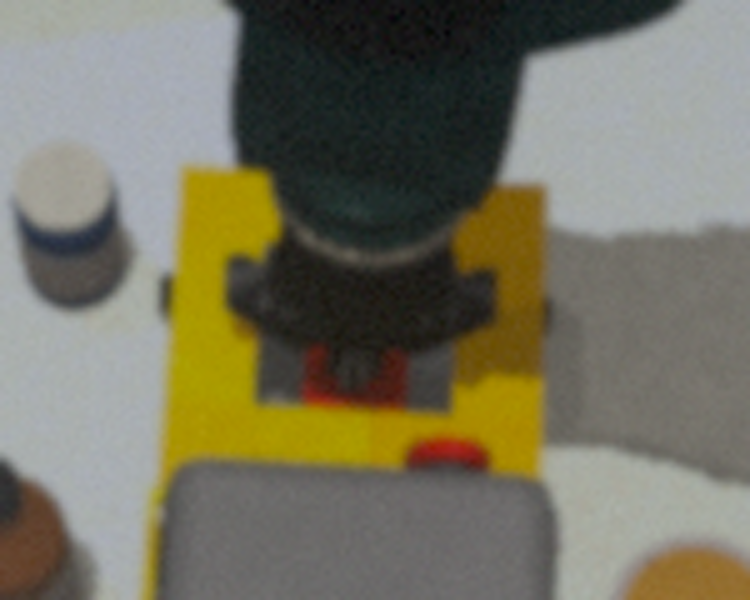

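Emit:
send_rows(commands=[[0, 0, 0, 0, 0, 0, -1], [0, 0, 0, 0, 0, 0, -1], [0, 0, 0, 0, 0, 0, -1], [0, 0, 0, 0, 0, 0, -1], [0, 0, 0, 0, 0, 0, -1], [0, 0, 0, 0, 0, 0, -1]])

```text
time: 9.05
tool_pos: [0.5205, -0.1191, 0.0628]
ee_rot: [0.0, 0.785, 0.619, 0.001]
wrist_force: [-3.5, 1.5, 18.4]
finger_gap: -0.0002
```

```bash
python3 - <<'E'
from h import *
np.set_printoptions(precision=3,suppress=True)
s=read_state();print(s["time"],s["tool_pos"],s["wrist_force"],s["ft_torque"])
c=capture("scene")
for q in("lever_pad","tin"):
    for d in mark_of(q,c)[:1]: print(q,round(d["conf"],2),w(c,d["at"]))
W=cloud(c);im=c["image"].astype(int)
red=(im[...,0]>90)&(im[...,1]<60)&(im[...,2]<60);red[:, :255]=0;red[:,292:]=0;red[154:]=0;red[:120]=0
P=W[red];P=P[np.isfinite(P[:,0])]
xs=(P-[.5186,-.1206,0])@[.234,.972,0]
f=np.polyfit(xs,P[:,2],1);print("pad slope rad",np.arctan(f[0]),"z at centre",f[1],"n",len(P),"x range",xs.min(),xs.max())
E
```

```text
9.05 [ 0.521 -0.119  0.063] [-3.457  1.476 18.435] [0.224 0.72  0.045]
lever_pad 0.62 [ 0.381  0.03  -0.001]
tin 0.23 [ 0.517 -0.122  0.059]
pad slope rad 1.0357590917652901 z at centre 0.03379460671389793 n 29 x range 0.001155652089490184 0.020292554473679496
```

```bash
python3 - <<'E'
from station import *
print(close_job()); s=read_state(); print(s["time"],s["tool_pos"],s["wrist_force"])
E
```

```text
the job is handed in; nothing more can be done
None
the job is handed in; nothing more can be done
```

I shut the gripper, turned it to line up with the guard window, lowered it straight through the centre, and pressed the red pad to its stop at about 1–2.5 cm/s. I handed the job in at about 9 s, still holding the pad down.

**Checks that agree:**
- **Full press:** the fingertip was at z = 62.8 mm; the pad's full-press height is 63 mm. The camera depth on the visible part of the pad also gave a median of 63 mm.
- **On the stop:** the downward force held steady at 18.4 N for 0.9 s, well above the lever's 8 N. It had been rising by about 2–4 N for each extra 0.5 mm I commanded, as against a rigid stop.
- **Guard clear:** the measured gripper outline left about 13 mm to each side of the window at ledge height. The wrist moments fit a single contact on the pad, so nothing suggests the guard was touched.
- **Bystanders:** the networks found the spare tin, oil bottle and spice can where they were at the start, to within 4 mm.

**Checks that failed or disagreed:**
- The tin and chuck are hidden from both cameras, so I didn't see the tin tight against the chuck; I infer it from the lever position and force.
- In the last picture, the pad search reported the spare tin's position, and a low-confidence tin result (0.23) fell on the pad; I disregarded both.
- A fit of the pad's tilt from the last depth image was unusable, because too few pixels of the pad were visible beside the finger.

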